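# File the sharp edge of a fired tile

## Task

Take the flat file from its wooden cradle and dress the sharp upper edge of the glazed tile standing in the vise with three long, level strokes, each from the front part of the blade to its rear part: one near the left end of the edge (as you face the glaze), then one in the middle, then one near the right end. Push straight across from the glazed side to the bare side with light, steady pressure, and lift the file clear at the end of every stroke before bringing it back, since dragging it backwards chips the glaze. Then lay the file gently back on its cradle as it was, touching the tile with the file only and leaving the bowl, beaker and vase where they are.

Things in the scene. Friction and masses are not known exactly. Their poses are not given: they have to be found in the camera images.
- file_grip (a point): Centre of the file's wooden handle, on its axis, 43 mm above the table at the start. Flat hand file, 205 mm long, about 0.18 kg, lying level on its cradle. The handle, a rounded bar 24 mm wide (y) and 22 mm high (z), reaches 33 mm ahead of this point and 30 mm behind it, and juts out free of the cradle. x along the file to its tip, z up.
- file_blade (a point): Middle of the underside (the working face) of the file's dark steel blade: 105 mm ahead (x) of file_grip and 3 mm below it; same axes. The blade is a flat bar 120 mm long (60 mm either way from here), 24 mm wide, 6 mm thick; behind it a ferrule 13 mm across and 14 mm long, then the handle.
- tile_edge (a point): Middle of the tile's upper edge, 155 mm above the table. The tile is 150 mm wide (y), 10 mm thick (x), 53 mm of it showing above the vise's jaws. The white glazed face with brushed leaves looks to -x, towards the robot within 0.3 rad; the bare red-brown back to +x. x is the direction of a filing stroke, +y the left end as you face the glaze, z up.
- vise: Iron bench vise on a plywood board, fixed; origin on the table below the middle of tile_edge, same axes. Jaws 100 mm wide (y), tops 102 mm above the table. Slide bar, screw and cross handle reach 190 mm to -x, below 80 mm height; anvil and board 120 mm to +x. The board is 170 mm wide.
- tile (a joint): How far the tile has given in the vise's rubber-lined jaws along its x (m), 0 at rest, positive when pushed from the glazed to the bare side, at most 0.004 either way; a spring of 1500 N/m brings it back. A forward stroke under load makes it positive, dragging the file back makes it negative.
- cradle: Wooden cradle of the file, fixed, 115 mm (x) by 80 mm (y); origin at the middle of its underside on the table, x towards the file's tip. Two cross-bars at x = -38 and +40 mm, 12 mm thick, tops 40 mm above the table; lips at their ends rise to 54 mm, 56 mm clear between them. The blade lies on both bars, its middle above the cradle's origin, the handle out to -x.
- bowl: White bowl, rim 120 mm across, 50 mm high, loose, origin at the centre of its underside. Leave it alone.
- beaker: Red-brown beaker, 76 mm across, 90 mm high, loose, origin at the centre of its underside. Leave it alone.
- vase: White bottle-shaped vase, 90 mm across, 150 mm high, loose, origin at the centre of its underside. Leave it alone.
There are look-alikes about, which are no part of the job. What is meant by the part that bears file_grip is not blue, and is the larger of those in its own colour. Leave any blue look-alike of the cradle alone.

How it is judged (in metres and radians):
On the way, in this order (a step that is already met when the one before it is completed fails the run):
1. stroke 1, left end of the edge: the file, level and straight across, bears on the tile and pushes forward with the edge under the front part of the blade (x of file_blade in the frame of tile_edge below -0.022 m and y of file_blade in the frame of tile_edge between 0.025 and 0.08 m and contact force between file and tile above 1.2 N and value of joint tile above 0.0005 m and angle between file_blade's own z axis and vertical below 0.2 rad and angle between the x axis of file_blade and the x axis of tile_edge, either way round below 0.26 rad), for 0.04 s.
2. stroke 1: still bearing and pushing forward with the edge under the rear part of the blade (x of file_blade in the frame of tile_edge above 0.022 m and y of file_blade in the frame of tile_edge between 0.025 and 0.08 m and contact force between file and tile above 1.2 N and value of joint tile above 0.0005 m and angle between file_blade's own z axis and vertical below 0.2 rad and angle between the x axis of file_blade and the x axis of tile_edge, either way round below 0.26 rad), for 0.04 s.
3. stroke 1 ends: the file is lifted clear of the tile before it is drawn back (x of file_blade in the frame of tile_edge above 0.01 m and z of file_blade in the frame of tile_edge above 0.007 m and contact force between file and tile below 0.05 N), for 0.04 s.
4. stroke 2, middle of the edge: the file, level and straight across, bears on the tile and pushes forward with the edge under the front part of the blade (x of file_blade in the frame of tile_edge below -0.022 m and y of file_blade in the frame of tile_edge between -0.02 and 0.02 m and contact force between file and tile above 1.2 N and value of joint tile above 0.0005 m and angle between file_blade's own z axis and vertical below 0.2 rad and angle between the x axis of file_blade and the x axis of tile_edge, either way round below 0.26 rad), for 0.04 s.
5. stroke 2: still bearing and pushing forward with the edge under the rear part of the blade (x of file_blade in the frame of tile_edge above 0.022 m and y of file_blade in the frame of tile_edge between -0.02 and 0.02 m and contact force between file and tile above 1.2 N and value of joint tile above 0.0005 m and angle between file_blade's own z axis and vertical below 0.2 rad and angle between the x axis of file_blade and the x axis of tile_edge, either way round below 0.26 rad), for 0.04 s.
6. stroke 2 ends: the file is lifted clear of the tile before it is drawn back (all of step 3), for 0.04 s.
7. stroke 3, right end of the edge: the file, level and straight across, bears on the tile and pushes forward with the edge under the front part of the blade (x of file_blade in the frame of tile_edge below -0.022 m and y of file_blade in the frame of tile_edge between -0.08 and -0.025 m and contact force between file and tile above 1.2 N and value of joint tile above 0.0005 m and angle between file_blade's own z axis and vertical below 0.2 rad and angle between the x axis of file_blade and the x axis of tile_edge, either way round below 0.26 rad), for 0.04 s.
8. stroke 3: still bearing and pushing forward with the edge under the rear part of the blade (x of file_blade in the frame of tile_edge above 0.022 m and y of file_blade in the frame of tile_edge between -0.08 and -0.025 m and contact force between file and tile above 1.2 N and value of joint tile above 0.0005 m and angle between file_blade's own z axis and vertical below 0.2 rad and angle between the x axis of file_blade and the x axis of tile_edge, either way round below 0.26 rad), for 0.04 s.
9. stroke 3 ends: the file is lifted clear of the tile before it is drawn back (all of step 6), for 0.04 s.
10. the file is set down on its cradle while still held (x of file_blade in the frame of cradle between -0.015 and 0.015 m and y of file_blade in the frame of cradle between -0.02 and 0.02 m and z of file_blade in the frame of cradle between 0.036 and 0.045 m and angle between file_blade's own z axis and vertical below 0.1 rad and x of file_grip in the frame of cradle below -0.08 m and contact force between the fingers and file above 1 N and contact force between file and cradle above 0.2 N), for 0.1 s.
At the end, for the whole second after the job is handed in: The file lies at rest and released on both bars of its cradle, level within 0.1 rad, the middle of its blade within 15 mm along and 20 mm across of the cradle's middle; the tile stands in the vise, given less than 0.8 mm; bowl, beaker and vase within 20 mm of where they were (x of file_blade in the frame of cradle between -0.015 and 0.015 m and y of file_blade in the frame of cradle between -0.02 and 0.02 m and z of file_blade in the frame of cradle between 0.036 and 0.045 m and angle between file_blade's own z axis and vertical below 0.1 rad and x of file_grip in the frame of cradle below -0.08 m and linear speed of file below 0.01 m/s and contact force between the fingers and file below 0.05 N and value of joint tile between -0.0008 and 0.0008 m); the robot touches nothing.
It fails at once if the file is dragged back over the tile's edge under load (the tile is pulled more than 1.2 mm back towards its glazed side) (value of joint tile below -0.0012 m).
It fails at once if the file is pressed on the tile with more than 40 N (contact force between file and tile above 40 N).
It fails at once if the gripper or the arm touches the tile (contact force between any of the fingers, the arm and tile above 1 N).
It fails at once if the bowl, beaker or vase is moved more than 20 mm (distance of any of bowl, beaker, vase from where it was at the start of the episode above 0.02 m).
It also fails if it takes over 58 s, if anything falls off the work surface, if the arm or the gripper's body presses on something with over 40 N, if the wrist force passes 120 N, or if a joint passes its speed limit or range.

## Robot

A 7-joint arm with a two-finger parallel gripper is mounted at the origin on the work surface. World frame = base frame: x ahead of the robot, y to its left, z up, the work surface at z = 0. Lengths are in mm, angles in rad, forces in N, time in s.
With the tool pointing down it reaches from about 425 to 1025 mm from the base axis. Payload 3.6 kg.
Tool frame: the origin (TCP) lies between the finger pads; the fingertips stand 22 mm ahead of it and the grasp point (between the pads) lies 3 mm ahead of it; z points along the fingers, y is the direction in which the jaws open and shut (so a half turn about z gives the same grasp; the last joint's range is limited). The gripper opens to 85 mm and grips with 20 to 120 N. Pads are 22 mm wide; open, the fingers measure 114 mm over their backs; the gripper's body (76 mm by 85 mm) begins 54 mm behind the grasp point. The pads swing forward as they close: fully open they stand 13 mm farther back than shut.
Start: joints at [-1.212, 0.591, 0.048, 1.609, -0.033, 0.943, -0.034], TCP at [317.172, 651.944, 253.302] pointing down, gripper open.
Joint ranges: [-2.69, 2.69], [-0.47, 2.24], [-1.27, 1.36], [0.19, 2.51], [-1.53, 4.68], [0.08, 2.07], [-3.09, 3.09]. Speed limits (rad/s): [2.57, 2.57, 3.14, 3.14, 3.14, 3.14, 3.14].

## Interface

Orientations are given as a unit quaternion [x, y, z, w].
In Python, from rig import env, optics, close_job gives the robot as it stands. The module is installed in compiled form; this text tells all that it offers.
- The arm moves only by the tool servo_tool, never from a script. Its argument "increments" is one flat list of numbers, 7 for each row, row after row: the shift along the tool's x, y, z in cm, then the turn, a rotation vector about the tool's x, y, z in degrees, then the gripper command: -1 is shut, 1 is fully open, values between are in proportion. A call has 1 to 10 rows; each row shifts and turns the pose as measured when the row begins, along the tool's axes as they then stand; what a row does not reach is not made up. A row lasts 1/8 s, in which the tool goes at most 62.5 mm and 10.7 degrees, less where a joint would pass 70% of its speed; a pose out of reach is approached as far as the arm can. A call is refused whole if a number of a shift passes 6.25 or a number of a turn 10.7, either way. A call with a gripper value outside its range is refused whole. The fingers move at their own pace and stop on an object; "grip_force" is the grip in N (left out, the last holds). Time passes only in rows, so rows that do not move let the fingers close. It gives the time, the measured TCP pose, the force and the opening at its end, in the units of the state.
- env.get_state(): the state, without advancing time (a new reading comes with each control period).
- optics.snapshot(name): name is "scene" or "top" or "wrist"; returns the picture (420x560x3 uint8, red, green, blue); there is no depth.
- optics.camera_model(name): a dict with "fx", "fy", "cx", "cy" (pixels), "R" (3x3) and "t" (3): a world point X has camera coordinates R X + t; the wrist camera has in their place "hand_eye" (4x4, takes a point from camera to tool coordinates, whose origin is the TCP and whose axes are the flange's). Camera axes: x right, y down, z forward; pixel columns grow to the right and rows downward; lengths in mm; the calibration is good to about 2 mm. A picture is of the moment at which its call begins: read the wrist's pose just before it. camera_model takes no time and is no camera call.
- close_job(): hands the job in, once; it reports no verdict.
The state is a dict: "time": time; "q": joint angles; "dq": joint speeds; "tau": joint torques, N m; "eef_pos": TCP position; "ee_rot": TCP orientation; "force": force on the tool from outside, world axes, zero at the start; "ft_torque": the same for the moment, N m; "width": finger opening in mm.
Only numpy, scipy, OpenCV 4.12 (cv2) and the standard library are available. Lean on these libraries where they do the work, as an engineer would, in place of code of your own. Each camera call takes 0.05 s, during which the arm holds its last target.

## Working session

There is one attempt and no reset: what is moved stays moved. The work goes in short steps, Python scripts to look and compute and a tool call to move; the robot and the scene stay as the last step left them, time stands still between calls to the robot, and variables do not carry over. Pictures are saved under pics/ and viewed, and the job is handed in when it is done.

Besides the shell and the picture viewer there is one more tool, called after "Call:" by a JSON object that holds its "fn" and its "kwargs". servo_tool: Moves the arm, as the interface text tells. Its arguments: {"type":"object","properties":{"increments":{"type":"array"},"grip_force":{"type":"number"}},"required":["increments"]}

```bash
mkdir -p pics; ls; python3 - <<'E'
from rig import env, optics
import cv2, numpy as np
s=env.get_state()
for k,v in s.items(): print(k,np.round(v,4))
for n in ["scene","top","wrist"]:
    cv2.imwrite(f"pics/{n}0.png",optics.snapshot(n)[:,:,::-1])
    print(n,{k:np.round(v,4).tolist() for k,v in optics.camera_model(n).items()})
E
```

```text
pics
time 0.0
q [-1.2115  0.5921  0.0483  1.6098 -0.0333  0.9427 -0.0337]
dq [-0.0001  0.001  -0.0007  0.0002  0.      0.0014  0.0012]
tau [ 1.00000e-04 -5.48694e+01  1.54660e+00 -1.98119e+01  9.40000e-03
  8.90000e-03  0.00000e+00]
eef_pos [316.8325 651.2448 252.1337]
ee_rot [ 2.244e-01  9.745e-01 -1.100e-03 -2.000e-04]
force [ 0.1354 -0.4345 -0.068 ]
ft_torque [-0.0049  0.0244  0.0161]
width 85.4468
scene {'fx': 434.7425, 'fy': 434.7425, 'cx': 279.2248, 'cy': 207.1485, 'R': [[0.4282, 0.9036, 0.0122], [0.7473, -0.3465, -0.5669], [-0.508, 0.2518, -0.8237]], 't': [-184.5671, -268.8007, 1430.9101]}
top {'fx': 453.3893, 'fy': 453.3893, 'cx': 276.474, 'cy': 205.1795, 'R': [[-0.0168, -0.9998, 0.0074], [-0.9961, 0.0161, -0.0863], [0.0862, -0.0088, -0.9962]], 't': [1.245, 446.2923, 1127.5451]}
wrist {'fx': 341.4662, 'fy': 341.4662, 'cx': 283.319, 'cy': 205.8927, 'hand_eye': [[-0.0002, -0.9658, -0.2591, 66.2996], [1.0, -0.0002, -0.0, 0.2371], [-0.0, -0.2591, 0.9658, -120.9129], [0.0, 0.0, 0.0, 1.0]]}
```

View pics/scene0.png

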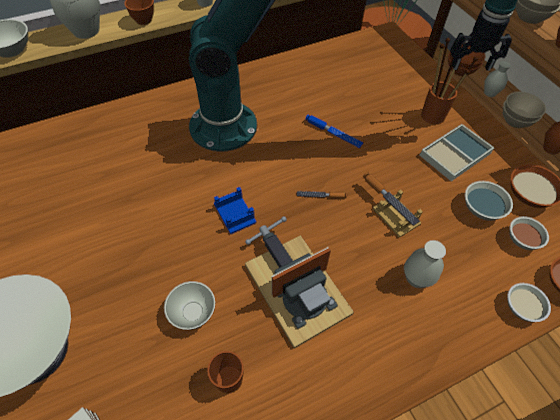

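View pics/top0.png

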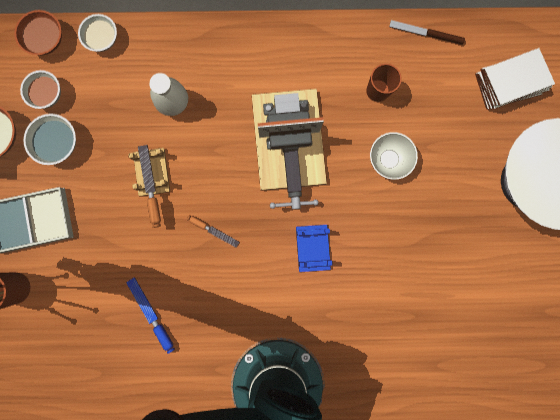

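View pics/wrist0.png

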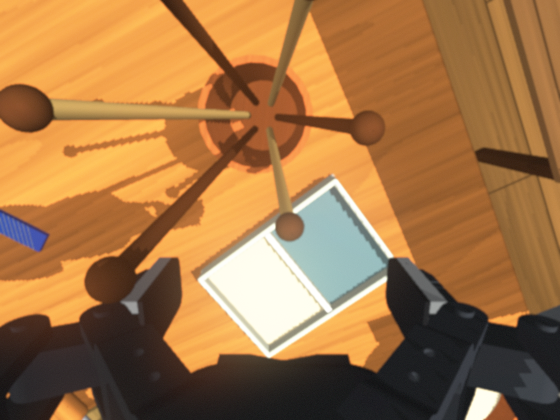

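The file on the yellow wooden cradle is in the top view: blade around (147,168), handle around (153,210). The vise tile edge is around (291,127). I'll enlarge these for measuring.

```bash
python3 - <<'E'
import cv2,numpy as np
t=cv2.imread('pics/top0.png'); s=cv2.imread('pics/scene0.png')
a=cv2.resize(t[135:235,110:200],None,fx=6,fy=6,interpolation=cv2.INTER_CUBIC)
b=cv2.resize(t[80:220,240:340],None,fx=4,fy=4,interpolation=cv2.INTER_CUBIC)
c=cv2.resize(s[160:250,350:440],None,fx=6,fy=6,interpolation=cv2.INTER_CUBIC)
d=cv2.resize(s[225:345,240:360],None,fx=5,fy=5,interpolation=cv2.INTER_CUBIC)
for n,i in zip('abcd',[a,b,c,d]): cv2.imwrite(f'pics/z_{n}.png',i)
E
```

```text
(no output)
```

View pics/z_a.png

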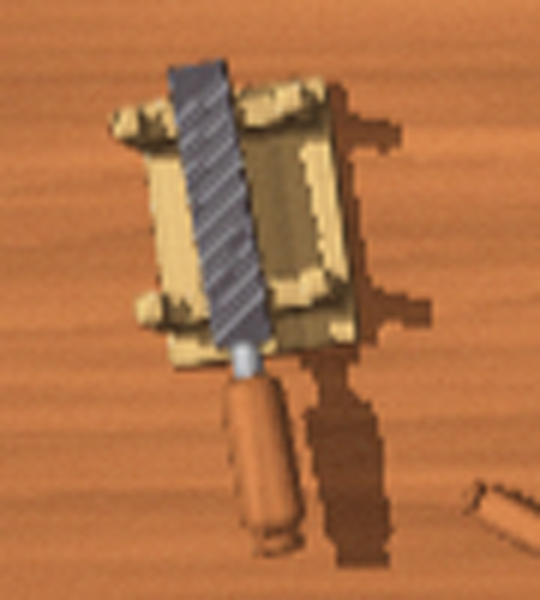

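View pics/z_b.png

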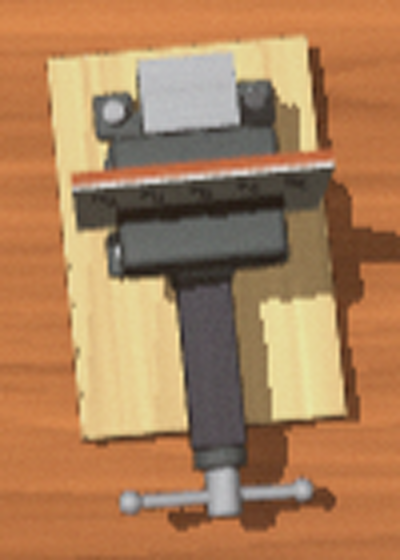

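View pics/z_c.png

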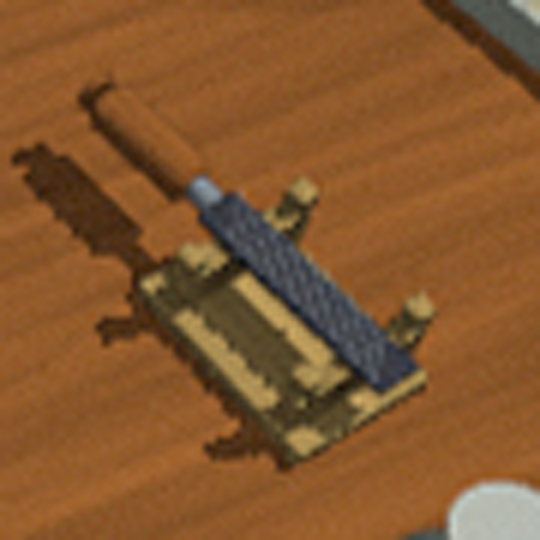

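View pics/z_d.png

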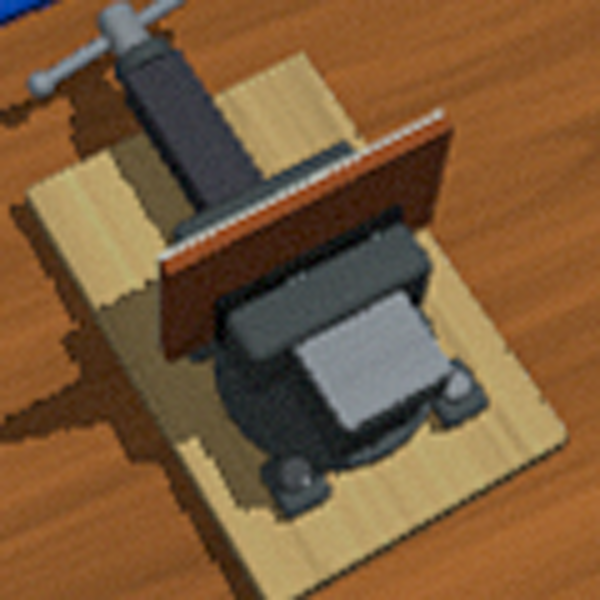

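```bash
cat > h.py <<'E'
import numpy as np
from rig import env, optics
def ray(n,uv,z):
    m=optics.camera_model(n);R=np.array(m['R']);t=np.array(m['t'])
    C=-R.T@t; d=R.T@np.array([(uv[0]-m['cx'])/m['fx'],(uv[1]-m['cy'])/m['fy'],1])
    return C+d*(z-C[2])/d[2]
def z2p(p,s,off): return [(p[0]+.5)/s-.5+off[0],(p[1]+.5)/s-.5+off[1]]
E
python3 - <<'E'
from h import *
A=lambda p,z:ray('top',z2p(p,6,(110,135)),z)
B=lambda p,z:ray('top',z2p(p,4,(240,80)),z)
C=lambda p,z:ray('scene',z2p(p,6,(350,160)),z)
D=lambda p,z:ray('scene',z2p(p,5,(240,225)),z)
def rep(n,a,b): 
    d=a-b; print(n,a[:2].round(1),b[:2].round(1),'mid',((a+b)/2)[:2].round(1),'len',np.linalg.norm(d).round(1),'ang',np.arctan2(d[1],d[0]).round(3))
# blade top z46
f=[A(p,46) for p in [(169,68),(226,62),(215,347),(270,335)]]
rep('blade top',(f[0]+f[1])/2,(f[2]+f[3])/2); rep('bw',f[0],f[1])
f=[C(p,46) for p in [(424,374),(380,390),(240,195),(200,217)]]
rep('blade scene',(f[0]+f[1])/2,(f[2]+f[3])/2)
rep('handle top',A((257,376),48),A((278,552),43))
rep('handle scene',C((190,188),48),C((92,97),43))
rep('lips front top',A((127,122),54),A((310,95),54))
rep('lips rear top',A((155,308),54),A((315,283),54))
rep('lips front sc',C((420,302),54),C((315,372),54))
rep('lips rear sc',C((303,187),54),C((203,252),54))
rep('tile back top',B((72,173),155),B((333,153),155))
rep('tile front top',B((73,186),155),B((333,164),155))
rep('tile glaze sc',D((443,110),155),D((162,258),155))
rep('tile back sc',D((452,124),155),D((167,267),155))
E
```

```text
blade top [598.9 325.6] [483.1 306.1] mid [541.  315.9] len 117.4 ang 0.167
bw [597.8 337.4] [600.  313.8] mid [598.9 325.6] len 23.7 ang 1.663
blade scene [603.7 326.1] [486.7 306.2] mid [545.2 316.2] len 118.7 ang 0.169
handle top [468.3 299.5] [396.1 291.8] mid [432.2 295.7] len 72.8 ang 0.107
handle scene [473.  297.9] [403.7 287.8] mid [438.3 292.9] len 70.2 ang 0.144
lips front top [573.7 352.1] [583.8 276.9] mid [578.8 314.5] len 75.8 ang 1.705
lips rear top [496.3 339.8] [505.6 274.5] mid [501.  307.1] len 66.0 ang 1.712
lips front sc [574.9 354. ] [586.2 289. ] mid [580.5 321.5] len 66.0 ang 1.744
lips rear sc [498.  342.8] [509.8 279.7] mid [503.9 311.2] len 64.2 ang 1.755
tile back top [622.2  34.6] [ 631.6 -113.5] mid [626.9 -39.5] len 148.4 ang 1.634
tile front top [614.7  34.1] [ 625.2 -113.3] mid [620.  -39.6] len 147.9 ang 1.642
tile glaze sc [615.   35.4] [ 628. -113.] mid [621.5 -38.8] len 148.9 ang 1.658
tile back sc [623.2  35.5] [ 632.8 -112.8] mid [628.  -38.6] len 148.7 ang 1.636
```

The two cameras agree to within about 4 mm:

| Item | Position (mm) | Yaw (rad) |
|---|---|---|
| Blade middle | (543, 316) | 0.167 |
| Tile edge middle | (624, -39) | 0.07 |

The lengths also match: blade about 118 mm, tile about 148 mm. I'll plan the approach with the camera on the blade side.

```bash
cat >> h.py <<'E'
from scipy.spatial.transform import Rotation as Ro
def rot(yaw):  # tool x along yaw, z down
    x=np.array([np.cos(yaw),np.sin(yaw),0]); z=np.array([0,0,-1.]); return Ro.from_matrix(np.c_[x,np.cross(z,x),z])
def cur():
    s=env.get_state(); return np.array(s['eef_pos']),Ro.from_quat(s['ee_rot']),s
def plan(P,yaw,n,g,z0=0):
    p,R,s=cur(); T=rot(yaw); rv=(R.inv()*T).as_rotvec(); d=(np.array(P)-p)/n
    for i in range(n):
        Ri=R*Ro.from_rotvec(rv*i/n)
        print(*[f'{a:.2f}' for a in Ri.inv().apply(d)/10],*[f'{a:.1f}' for a in np.degrees(rv/n)],g,sep=', ',end=',\n')
def err(P,yaw):
    p,R,s=cur(); T=rot(yaw)
    print('t',s['time'],'pos',p.round(1),'err tool cm',(R.inv().apply(np.array(P)-p)/10).round(2),'rot deg',np.degrees((R.inv()*T).as_rotvec()).round(2),'F',np.round(s['force'],2),'M',np.round(s['ft_torque'],2),'w',round(s['width'],1))
E
python3 -c "
from h import *
plan([447.5,300.5,150],0.165,15,1)"
```

```text
-1.81, -1.72, 0.69, -0.0, 0.0, 9.6, 1,
-2.07, -1.40, 0.69, -0.0, 0.0, 9.6, 1,
-2.27, -1.03, 0.69, -0.0, 0.0, 9.6, 1,
-2.41, -0.63, 0.68, -0.0, 0.0, 9.6, 1,
-2.49, -0.22, 0.68, -0.0, 0.0, 9.6, 1,
-2.49, 0.20, 0.68, -0.0, 0.0, 9.6, 1,
-2.42, 0.61, 0.68, -0.0, 0.0, 9.6, 1,
-2.28, 1.01, 0.68, -0.0, 0.0, 9.6, 1,
-2.08, 1.38, 0.68, -0.0, 0.0, 9.6, 1,
-1.82, 1.71, 0.68, -0.0, 0.0, 9.6, 1,
-1.51, 1.99, 0.68, -0.0, 0.0, 9.6, 1,
-1.16, 2.21, 0.68, -0.0, 0.0, 9.6, 1,
-0.77, 2.37, 0.68, -0.0, 0.0, 9.6, 1,
-0.36, 2.47, 0.68, -0.0, 0.0, 9.6, 1,
0.06, 2.50, 0.68, -0.0, 0.0, 9.6, 1,
```

Call:
{"fn": "servo_tool", "kwargs": {"increments": [-1.8,-1.7,0,0,0,9.6,1,-2.1,-1.4,0,0,0,9.6,1,-2.3,-1.0,0,0,0,9.6,1,-2.4,-0.6,0,0,0,9.6,1,-2.5,-0.2,0,0,0,9.6,1,-2.5,0.2,0,0,0,9.6,1,-2.4,0.6,0,0,0,9.6,1,-2.3,1.0,0,0,0,9.6,1,-2.1,1.4,0,0,0,9.6,1,-1.8,1.7,0,0,0,9.6,1], "grip_force": 120}}

```text
time: 1.4
eef_pos: [399.1, 409.7, 249.2]
ee_rot: [0.886, 0.463, -0.004, 0.001]
force: [-0.5, -1.4, 0.7]
width: 85.1
```

```bash
python3 -c "
from h import *
err([447.5,300.5,150],0.165)
plan([447.5,300.5,150],0.165,8,1)"
```

```text
t 1.4 pos [399.1 409.7 249.2] err tool cm [-6.13 10.24  9.94] rot deg [2.000e-02 4.400e-01 4.572e+01] F [-0.55 -1.43  0.69] M [-0.08 -0.06 -0.04] w 85.1
-0.77, 1.28, 1.24, 0.0, 0.1, 5.7, 1,
-0.64, 1.35, 1.24, 0.0, 0.1, 5.7, 1,
-0.50, 1.41, 1.24, 0.0, 0.1, 5.7, 1,
-0.36, 1.45, 1.24, 0.0, 0.1, 5.7, 1,
-0.21, 1.48, 1.24, 0.0, 0.1, 5.7, 1,
-0.07, 1.49, 1.24, 0.0, 0.1, 5.7, 1,
0.08, 1.49, 1.24, 0.0, 0.1, 5.7, 1,
0.23, 1.48, 1.24, 0.0, 0.1, 5.7, 1,
```

Motion comes out nearly complete, with little lag.

Call:
{"fn": "servo_tool", "kwargs": {"increments": [-0.8,1.3,1.2,0,0,5.7,1,-0.6,1.4,1.2,0,0,5.7,1,-0.5,1.4,1.2,0,0,5.7,1,-0.4,1.5,1.2,0,0.4,5.7,1,-0.2,1.5,1.2,0,0,5.7,1,0,1.5,1.2,0,0,5.7,1,0.1,1.5,1.2,0,0,5.7,1,0.2,1.5,1.2,0,0,5.7,1,0,0,0,0,0,0,1]}}

```text
time: 2.52
eef_pos: [448.1, 293.4, 149.8]
ee_rot: [0.998, 0.07, -0.001, 0.001]
force: [0.7, 0.7, 0.4]
width: 85.5
```

```bash
python3 -c "
from h import *
import cv2
err([447.5,300.5,150],0.165)
err([447.5,300.5,46],0.165)
cv2.imwrite('pics/w1.png',optics.snapshot('wrist')[:,:,::-1])"
```

```text
t 2.525 pos [448.1 293.4 149.8] err tool cm [ 0.04 -0.71 -0.02] rot deg [ 0.07  0.11 -1.48] F [0.66 0.75 0.4 ] M [-0.01 -0.01 -0.01] w 85.5
t 2.525 pos [448.1 293.4 149.8] err tool cm [ 0.06 -0.72 10.38] rot deg [ 0.07  0.11 -1.48] F [0.66 0.75 0.4 ] M [-0.01 -0.01 -0.01] w 85.5
```

View pics/w1.png

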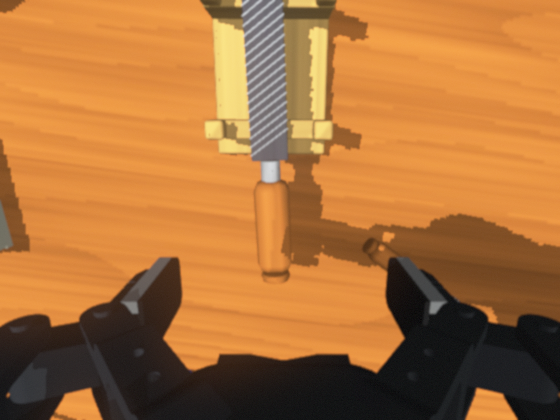

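```bash
cat >> h.py <<'E'
def wray(uv,z):
    p,R,s=cur(); m=optics.camera_model('wrist'); H=np.array(m['hand_eye'])
    d=np.array([(uv[0]-m['cx'])/m['fx'],(uv[1]-m['cy'])/m['fy'],1])
    c=p+R.apply(H[:3,3]); d=R.apply(H[:3,:3]@d); return c+d*(z-c[2])/d[2]
E
python3 -c "
from h import *
for n,u,z in [('handle front',(271,182),48),('handle mid',(272,228),48),('handle end',(274,275),43),('blade rear',(269.5,160),46),('blade fwd',(263,2),46)]: print(n,wray(u,z).round(1))
for n,u,z in [('lip l',(215,129),54),('lip r',(322,129),54)]: print(n,wray(u,z).round(1))
a=wray((269.5,160),46)-wray((263,2),46);print(np.arctan2(-a[1],-a[0]))"
```

```text
handle front [468.  306.4  48. ]
handle mid [436.2 301.5  48. ]
handle end [398.7 295.2  43. ]
blade rear [482.1 309.3  46. ]
blade fwd [573.6 325.2  46. ]
lip l [497.5 345.1  54. ]
lip r [506.8 279.4  54. ]
0.17146545474602543
```

```bash
python3 -c "
from h import *
err([447.5,302,46],0.168)"
```

```text
t 2.575 pos [448.2 294.6 150.2] err tool cm [ 0.05 -0.74 10.42] rot deg [ 0.    0.07 -1.54] F [0.85 0.14 0.69] M [ 0.02  0.03 -0.03] w 85.1
```

Call:
{"fn": "servo_tool", "kwargs": {"increments": [0,-0.4,1,0,0,-0.8,1,0,-0.3,2,0,0,-0.7,1,0,0,2,0,0,0,1,0,0,2,0,0,0,1,0,0,1.5,0,0,0,1,0,0,0,0,0,0,1]}}

```text
time: 3.32
eef_pos: [446.2, 310.5, 62.7]
ee_rot: [0.996, 0.092, 0.001, -0.004]
force: [0.2, -0.2, -0.5]
width: 85.5
```

```bash
python3 -c "
from h import *
import cv2
err([447.5,302,46],0.168)
cv2.imwrite('pics/w2.png',optics.snapshot('wrist')[:,:,::-1])"
```

```text
t 3.325 pos [446.2 310.5  62.7] err tool cm [-0.03  0.87  1.66] rot deg [-0.41 -0.09  0.98] F [ 0.15 -0.18 -0.52] M [-0.06  0.05 -0.  ] w 85.5
```

View pics/w2.png

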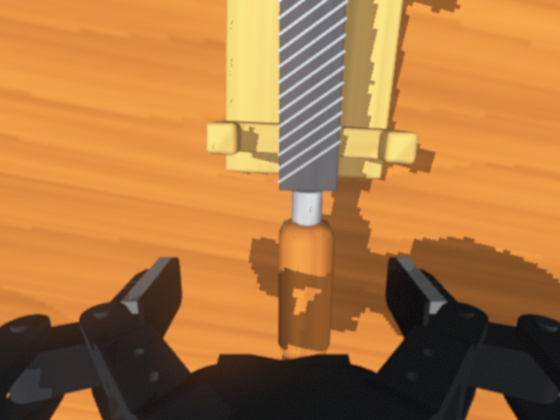

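```bash
python3 -c "
from h import *
err([447.5,302,46],0.168)
for n,u,z in [('handle mid',(306,280),52),('blade rear',(308,191),46),('blade fwd',(313,2),46)]: print(n,wray(u,z).round(1))
a=wray((308,191),46)-wray((313,2),46);print(np.arctan2(-a[1],-a[0]))"
```

```text
t 3.375 pos [446.6 310.7  63.2] err tool cm [-0.07  0.88  1.72] rot deg [-0.43 -0.15  0.97] F [ 0.93 -0.04  0.25] M [-0.05  0.02  0.01] w 85.3
handle mid [445.1 301.4  52. ]
blade rear [482.  307.7  46. ]
blade fwd [550.8 320.1  46. ]
0.17744232482853498
```

Call:
{"fn": "servo_tool", "kwargs": {"increments": [0,0.4,0.6,0,0,-0.5,1,0,0.3,0.6,0,0,0,1,0,0.1,0.4,0,0,0,1,0,0,0,0,0,0,1]}}

```text
time: 3.88
eef_pos: [449.3, 302.7, 47.7]
ee_rot: [0.995, 0.097, 0.002, -0.004]
force: [-0.9, -0.7, 0.8]
width: 85.3
```

```bash
python3 -c "
from h import *
err([447.5,302,46],0.17)"
```

```text
t 3.875 pos [449.3 302.7  47.7] err tool cm [-0.19  0.04  0.16] rot deg [-0.49 -0.32  1.39] F [-0.92 -0.68  0.76] M [-0.01 -0.02  0.01] w 85.3
```

Call:
{"fn": "servo_tool", "kwargs": {"increments": [-0.1,0,0.15,-0.4,-0.3,1.4,1,0,0,0,0,0,0,1,0,0,0,0,0,0,-1,0,0,0,0,0,0,-1,0,0,0,0,0,0,-1,0,0,0,0,0,0,-1,0,0,0,0,0,0,-1], "grip_force": 120}}

```text
time: 4.75
eef_pos: [448.4, 302.9, 46.7]
ee_rot: [0.996, 0.084, 0.0, -0.001]
force: [0.7, -1.0, 0.9]
width: 22.0
```

```bash
python3 -c "
from h import *
err([447.5,302,46],0.17)"
```

```text
t 4.75 pos [448.4 302.9  46.7] err tool cm [-0.11  0.08  0.07] rot deg [-0.1  -0.04 -0.08] F [ 0.66 -0.98  0.88] M [-0.04  0.02  0.02] w 22.0
```

Call:
{"fn": "servo_tool", "kwargs": {"increments": [0,0,-0.5,0,0,0,-1,0,0,-1,0,0,0,-1,0,0,-2,0,0,0,-1,0,0,-3,0,0,0,-1,0,0,-3,0,0,0,-1,0,0,-3,0,0,0,-1,0,0,-1.5,0,0,0,-1,0,0,0,0,0,0,-1]}}

```text
time: 5.75
eef_pos: [445.8, 301.8, 192.0]
ee_rot: [0.996, 0.084, -0.003, -0.0]
force: [0.1, -0.4, -1.1]
width: 22.2
```

```bash
cat >> h.py <<'E'
TO=np.array([624.3,-39.,0]); TY=0.07
def tp(x,y,z): 
    c,s=np.cos(TY),np.sin(TY); return TO+np.array([c*x-s*y,s*x+c*y,z])
def tc():
    p,R,s=cur(); c,sn=np.cos(TY),np.sin(TY); d=p-TO; x=R.apply([1,0,0]); b=d+94.7*x-np.array([0,0,6.7])
    print('TCP tile',np.round([c*d[0]+sn*d[1],-sn*d[0]+c*d[1],d[2]],1),'blade nominal',np.round([c*b[0]+sn*b[1],-sn*b[0]+c*b[1],b[2]-155],1))
E
python3 -c "
from h import *
import cv2
P=tp(-145,50,190)
err(P,0.07)
plan(P,0.07,10,-1)
cv2.imwrite('pics/w3.png',optics.snapshot('wrist')[:,:,::-1])
cv2.imwrite('pics/s3.png',optics.snapshot('scene')[:,:,::-1])"
```

```text
t 5.75 pos [445.8 301.8 192. ] err tool cm [-2.05 30.19  0.18] rot deg [-0.04  0.29  5.64] F [ 0.13 -0.35 -1.06] M [-0.03  0.15 -0.03] w 22.2
-0.21, 3.02, 0.02, -0.0, 0.0, 0.6, -1,
-0.18, 3.02, 0.02, -0.0, 0.0, 0.6, -1,
-0.15, 3.02, 0.02, -0.0, 0.0, 0.6, -1,
-0.12, 3.02, 0.02, -0.0, 0.0, 0.6, -1,
-0.09, 3.03, 0.02, -0.0, 0.0, 0.6, -1,
-0.06, 3.03, 0.02, -0.0, 0.0, 0.6, -1,
-0.03, 3.03, 0.02, -0.0, 0.0, 0.6, -1,
0.00, 3.03, 0.02, -0.0, 0.0, 0.6, -1,
0.03, 3.03, 0.02, -0.0, 0.0, 0.6, -1,
0.06, 3.03, 0.02, -0.0, 0.0, 0.6, -1,
```

View pics/w3.png

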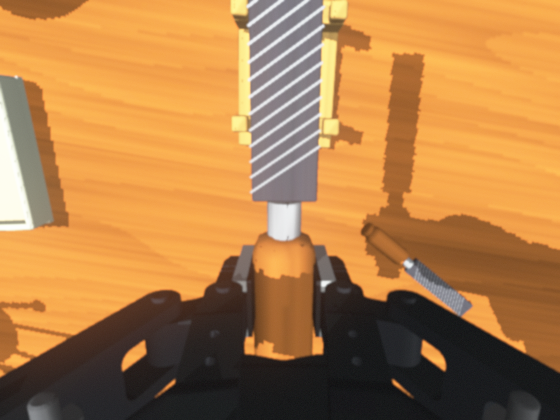

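View pics/s3.png

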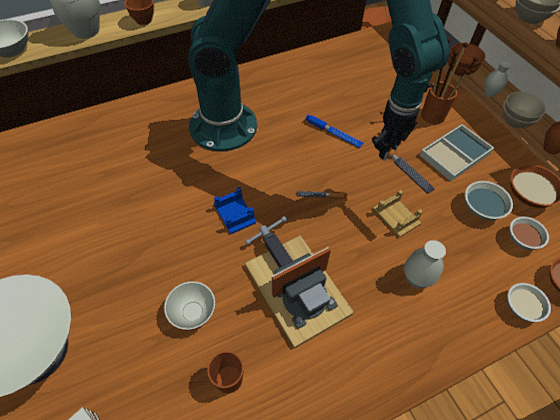

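The file is held straight along the tool axis and clear of the cradle. Blade rear is at (285,200) in the wrist view. Next I move over to the tile.

Call:
{"fn": "servo_tool", "kwargs": {"increments": [-0.2,1.5,0,0,0,0.6,-1,-0.2,3,0,0,0,0.6,-1,-0.2,3,0,0,0,0.6,-1,-0.1,3,0,0,0,0.6,-1,-0.1,3,0,0,0,0.6,-1,-0.1,3,0,0,0,0.6,-1,0,3,0,0,0,0.6,-1,0,3,0,0,0,0.6,-1,0,3,0,0,0,0.6,-1,0,3,0,0,0,0.5,-1]}}

```text
time: 7.1
eef_pos: [460.5, -2.0, 184.2]
ee_rot: [1.0, 0.027, -0.013, 0.007]
force: [0.8, 0.4, -1.5]
width: 22.2
```

```bash
python3 -c "
from h import *
import cv2
print('(before-move pixel) blade rear offset check')
m=optics.camera_model('wrist');H=np.array(m['hand_eye']);d=H[:3,:3]@np.array([(285-m['cx'])/m['fx'],(200-m['cy'])/m['fy'],1]);c=H[:3,3];print((c+d*(0.7-c[2])/d[2]).round(1))
P=tp(-145,50,190)
err(P,0.07);tc()"
```

```text
(before-move pixel) blade rear offset check
[34.5 -0.   0.7]
t 7.1 pos [460.5  -2.  184.2] err tool cm [ 1.57 -0.18 -0.63] rot deg [ 0.73  1.47 -0.91] F [ 0.76  0.41 -1.52] M [0.06 0.07 0.03] w 22.2
TCP tile [-160.9   48.4  184.2] blade nominal [-66.2  46.9  20.1]
```

Call:
{"fn": "servo_tool", "kwargs": {"increments": [0.8,-0.1,-0.4,0.7,1.5,-0.9,-1,0.8,0,-0.2,0,0,0,-1,0,0,0,0,0,0,-1]}}

```text
time: 7.48
eef_pos: [475.1, -3.4, 189.0]
ee_rot: [0.999, 0.032, -0.001, 0.001]
force: [0.2, 0.3, -1.9]
width: 22.1
```

```bash
python3 -c "
from h import *
import cv2
P=tp(-145,50,190)
cv2.imwrite('pics/w4.png',optics.snapshot('wrist')[:,:,::-1])
cv2.imwrite('pics/s4.png',optics.snapshot('scene')[200:350,200:400,::-1].repeat(4,0).repeat(4,1))
err(P,0.07);tc()"
```

```text
t 7.575 pos [474.1  -3.1 188.8] err tool cm [ 0.23 -0.37 -0.12] rot deg [ 0.05  0.2  -0.34] F [-0.27  1.35 -2.09] M [-0.01  0.12  0.  ] w 22.2
TCP tile [-147.3   46.3  188.8] blade nominal [-52.6  45.7  26.7]
```

View pics/w4.png

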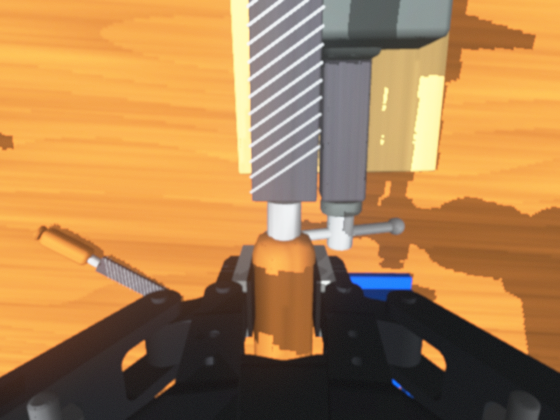

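View pics/s4.png

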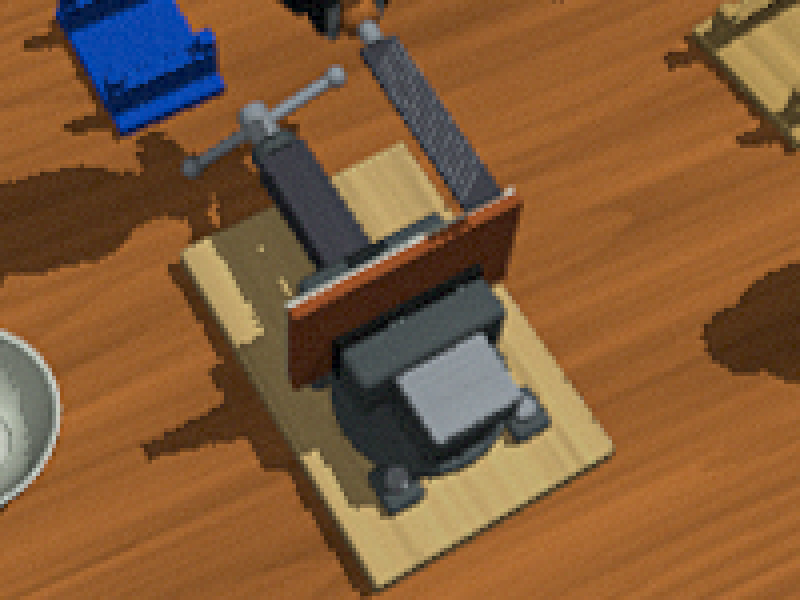

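```bash
python3 -c "
from h import *
p=ray('scene',(200+480/4,200+203/4),184);c,s=np.cos(TY),np.sin(TY);d=p-TO;print(c*d[0]+s*d[1],-s*d[0]+c*d[1])
err(tp(-137,50,165),0.07)"
```

```text
8.195194378363244 41.647218958959336
t 7.575 pos [474.1  -3.1 188.8] err tool cm [ 1.04 -0.38  2.37] rot deg [ 0.05  0.2  -0.34] F [-0.27  1.35 -2.09] M [-0.01  0.12  0.  ] w 22.2
```

Call:
{"fn": "servo_tool", "kwargs": {"increments": [0.4,-0.2,0.8,0,0,-0.3,-1,0.3,-0.1,0.8,0,0.2,0,-1,0.3,-0.1,0.5,0,0,0,-1,0,0,0,0,0,0,-1]}}

```text
time: 8.07
eef_pos: [483.8, 3.8, 165.4]
ee_rot: [0.999, 0.037, -0.001, 0.0]
force: [-0.8, 0.1, -1.8]
width: 22.3
```

```bash
python3 -c "
from h import *
err(tp(-137,50,165),0.07);tc()"
```

```text
t 8.075 pos [483.8   3.8 165.4] err tool cm [0.01 0.26 0.04] rot deg [0.04 0.11 0.19] F [-0.77  0.1  -1.75] M [ 0.04  0.13 -0.  ] w 22.3
TCP tile [-137.1   52.6  165.4] blade nominal [-42.4  52.9   3.5]
```

Call:
{"fn": "servo_tool", "kwargs": {"increments": [0,0.1,0.2,0,0,0,-1,0.1,0,0.2,0,0,0,-1]}}

```text
time: 8.32
eef_pos: [484.9, 2.6, 161.3]
ee_rot: [0.999, 0.036, -0.001, 0.0]
force: [-1.2, 1.0, 1.0]
width: 22.1
```

```bash
python3 -c "
from h import *
err(tp(-137,50,162),0.07);tc()"
```

```text
t 8.325 pos [484.9   2.6 161.3] err tool cm [-0.09  0.12 -0.07] rot deg [0.04 0.1  0.17] F [-1.18  1.03  0.98] M [0.05 0.05 0.03] w 22.1
TCP tile [-136.1   51.2  161.3] blade nominal [-41.5  51.5  -0.5]
```

Call:
{"fn": "servo_tool", "kwargs": {"increments": [0.5,0,0.1,0,0,0,-1,0.6,0,0.1,0,0,0,-1]}}

```text
time: 8.57
eef_pos: [495.7, 2.9, 160.0]
ee_rot: [0.999, 0.036, -0.001, -0.0]
force: [-5.5, 0.3, 7.2]
width: 22.3
```

```bash
python3 -c "
from h import *
err(tp(-137,50,162),0.07);tc()"
```

```text
t 8.575 pos [495.7   2.9 160. ] err tool cm [-1.17  0.08 -0.2 ] rot deg [-0.01  0.09  0.09] F [-5.48  0.3   7.22] M [0.05 0.09 0.04] w 22.3
TCP tile [-125.3   50.8  160. ] blade nominal [-30.6  50.9  -1.9]
```

Call:
{"fn": "servo_tool", "kwargs": {"increments": [0.6,0,0,0,0,0,-1,0.6,0,0,0,0,0,-1]}}

```text
time: 8.82
eef_pos: [508.5, 3.3, 160.8]
ee_rot: [0.999, 0.035, -0.0, -0.0]
force: [-3.4, -0.1, 3.3]
width: 22.1
```

```bash
python3 -c "
from h import *
err(tp(-137,50,162),0.07);tc()"
```

```text
t 8.825 pos [508.5   3.3 160.8] err tool cm [-2.44  0.02 -0.12] rot deg [-0.04  0.04  0.03] F [-3.38 -0.15  3.27] M [0.01 0.17 0.01] w 22.1
TCP tile [-112.6   50.3  160.8] blade nominal [-17.9  50.3  -0.9]
```

Call:
{"fn": "servo_tool", "kwargs": {"increments": [0.6,0,0.03,0,0,0,-1,0.7,0,0.03,0,0,0,-1,0.7,0,0.03,0,0,0,-1]}}

```text
time: 9.2
eef_pos: [529.3, 4.3, 160.6]
ee_rot: [0.999, 0.035, -0.001, -0.001]
force: [-4.2, 0.1, 7.1]
width: 22.0
```

```bash
python3 -c "
from h import *
err(tp(-137,50,162),0.07);tc()"
```

```text
t 9.2 pos [529.3   4.3 160.6] err tool cm [-4.52 -0.01 -0.14] rot deg [-0.08  0.07 -0.01] F [-4.25  0.14  7.15] M [0.02 0.36 0.06] w 22.0
TCP tile [-91.8  49.9 160.6] blade nominal [ 2.9 49.8 -1.2]
```

Call:
{"fn": "servo_tool", "kwargs": {"increments": [0.7,0,0,0,0,0,-1,0.7,0,0,0,0,0,-1,0.7,0,0,0,0,0,-1]}}

```text
time: 9.57
eef_pos: [550.3, 5.2, 161.4]
ee_rot: [0.999, 0.034, -0.002, -0.001]
force: [-4.3, -0.4, 6.3]
width: 22.2
```

```bash
python3 -c "
from h import *
err(tp(-137,50,162),0.07);tc()"
```

```text
t 9.575 pos [550.3   5.2 161.4] err tool cm [-6.63 -0.07 -0.04] rot deg [-0.15  0.21 -0.06] F [-4.26 -0.42  6.32] M [-0.07  0.42  0.01] w 22.2
TCP tile [-70.7  49.3 161.4] blade nominal [24.  49.2 -0.7]
```

Call:
{"fn": "servo_tool", "kwargs": {"increments": [0.6,0,0.02,0,0,0,-1,0.6,0,0.02,0,0,0,-1,0.3,0,0,0,0,0,-1,0.2,0,-0.4,0,0,0,-1,0,0,-0.8,0,0,0,-1,0,0,-0.8,0,0,0,-1,0,0,-0.5,0,0,0,-1,0,0,0,0,0,0,-1]}}

```text
time: 10.58
eef_pos: [569.8, 6.9, 187.5]
ee_rot: [0.999, 0.035, -0.002, -0.001]
force: [-0.4, 0.6, -2.6]
width: 21.7
```

```bash
python3 -c "
from h import *
import cv2
cv2.imwrite('pics/w5.png',optics.snapshot('wrist')[:,:,::-1])
cv2.imwrite('pics/s5.png',optics.snapshot('scene')[200:350,200:400,::-1].repeat(4,0).repeat(4,1))
err(tp(-137,0,190),0.07);tc()"
```

```text
t 10.675 pos [569.5   6.9 187. ] err tool cm [-8.56  4.96 -0.27] rot deg [-0.14  0.26  0.02] F [-0.39 -0.82 -1.33] M [-0.04  0.15 -0.01] w 22.1
TCP tile [-51.4  49.6 187. ] blade nominal [43.3 49.7 24.9]
```

View pics/w5.png

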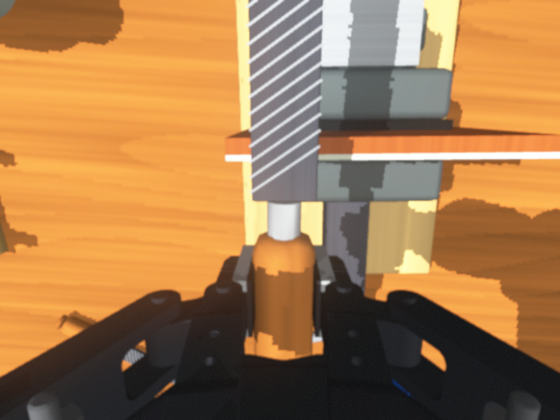

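View pics/s5.png

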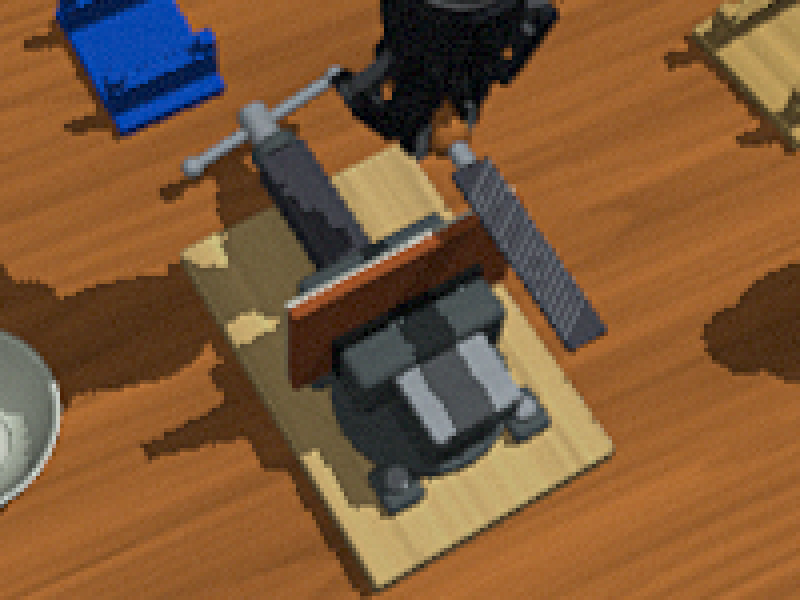

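```bash
python3 -c "
from h import *
c,s=np.cos(TY),np.sin(TY)
for u in [(227,153),(240,157),(400,155),(540,154),(240,138),(400,137)]:
  d=wray(u,155)-TO;print(u,np.round([c*d[0]+s*d[1],-s*d[0]+c*d[1]],1))
plan(tp(-137,0,183),.07,8,-1)"
```

```text
(227, 153) [-3.4 75.4]
(240, 157) [-5.1 69.7]
(400, 155) [-4.2 -1.5]
(540, 154) [ -3.7 -63.6]
(240, 138) [ 3.2 69.4]
(400, 137) [ 3.7 -0.8]
-1.07, 0.62, 0.05, -0.0, 0.0, 0.0, -1,
-1.07, 0.62, 0.05, -0.0, 0.0, 0.0, -1,
-1.07, 0.62, 0.05, -0.0, 0.0, 0.0, -1,
-1.07, 0.62, 0.05, -0.0, 0.0, 0.0, -1,
-1.07, 0.62, 0.05, -0.0, 0.0, 0.0, -1,
-1.07, 0.62, 0.05, -0.0, 0.0, 0.0, -1,
-1.07, 0.62, 0.05, -0.0, 0.0, 0.0, -1,
-1.07, 0.62, 0.05, -0.0, 0.0, 0.0, -1,
```

The tile frame checks out through the wrist camera: faces at about ±4–5 mm, left end at 75 mm. On to stroke 2.

Call:
{"fn": "servo_tool", "kwargs": {"increments": [-1,0.6,0,0,0,0,-1,-1.1,0.6,0,0,0,0,-1,-1.1,0.6,0,0,0,0,-1,-1.1,0.6,0,0,0,0,-1,-1.1,0.6,0,0,0,0,-1,-1.1,0.6,0,0,0,0,-1,-1.1,0.6,0,0,0,0,-1,-1,0.6,0,0,0,0,-1,0,0,0,0,0,0,-1]}}

```text
time: 11.8
eef_pos: [479.0, -52.0, 187.1]
ee_rot: [0.999, 0.034, -0.003, -0.001]
force: [-0.2, 0.6, -2.4]
width: 22.5
```

```bash
python3 -c "
from h import *
err(tp(-137,0,165),0.07);tc()"
```

```text
t 11.8 pos [479.  -52.  187.1] err tool cm [ 0.9  -0.28  2.2 ] rot deg [-0.15  0.39 -0.15] F [-0.24  0.59 -2.45] M [ 0.04  0.13 -0.02] w 22.5
TCP tile [-145.8   -2.8  187.1] blade nominal [-51.1  -3.   24.7]
```

Call:
{"fn": "servo_tool", "kwargs": {"increments": [0.3,-0.1,0.8,0,0.3,0,-1,0.3,0,0.8,0,0,0,-1,0.3,0,0.5,0,0,0,-1,0,0,0,0,0,0,-1]}}

```text
time: 12.3
eef_pos: [490.4, -49.1, 164.2]
ee_rot: [0.999, 0.035, -0.0, -0.001]
force: [-0.6, 0.1, -1.8]
width: 22.1
```

```bash
python3 -c "
from h import *
err(tp(-137,0,165),0.07);tc()"
```

```text
t 12.3 pos [490.4 -49.1 164.2] err tool cm [-0.27 -0.07 -0.08] rot deg [-0.13  0.    0.  ] F [-0.61  0.12 -1.78] M [-0.03  0.17  0.05] w 22.1
TCP tile [-134.3   -0.7  164.2] blade nominal [-39.6  -0.7   2.5]
```

Call:
{"fn": "servo_tool", "kwargs": {"increments": [0,0,0.15,0,0,0,-1,0.1,0,0.15,0,0,0,-1,0.5,0,0.07,0,0,0,-1,0.5,0,0.05,0,0,0,-1]}}

```text
time: 12.8
eef_pos: [501.7, -48.9, 160.5]
ee_rot: [0.999, 0.034, 0.0, -0.001]
force: [-3.0, -0.3, 3.7]
width: 22.3
```

```bash
python3 -c "
from h import *
err(tp(-137,0,165),0.07);tc()"
```

```text
t 12.8 pos [501.7 -48.9 160.5] err tool cm [-1.4  -0.12 -0.45] rot deg [-0.15 -0.04 -0.06] F [-2.96 -0.34  3.75] M [0.02 0.08 0.03] w 22.3
TCP tile [-123.    -1.3  160.5] blade nominal [-28.3  -1.4  -1.1]
```

Call:
{"fn": "servo_tool", "kwargs": {"increments": [0.3,0,0.05,0,0,0,-1,0.6,0,0.02,0,0,0,-1,0.6,0,0.02,0,0,0,-1,0.7,0,0.02,0,0,0,-1]}}

```text
time: 13.3
eef_pos: [524.7, -47.9, 160.3]
ee_rot: [0.999, 0.034, 0.0, -0.002]
force: [-4.4, 0.2, 6.2]
width: 22.4
```

```bash
python3 -c "
from h import *
err(tp(-137,0,165),0.07);tc()"
```

```text
t 13.3 pos [524.7 -47.9 160.3] err tool cm [-3.71 -0.19 -0.47] rot deg [-0.17 -0.06 -0.13] F [-4.4   0.2   6.19] M [-0.09  0.25  0.01] w 22.4
TCP tile [-99.9  -2.  160.3] blade nominal [-5.2 -2.2 -1.3]
```

Call:
{"fn": "servo_tool", "kwargs": {"increments": [0.7,0,0.01,0,0,0,-1,0.7,0,0.01,0,0,0,-1,0.7,0,0.01,0,0,0,-1,0.7,0,0.01,0,0,0,-1]}}

```text
time: 13.8
eef_pos: [553.2, -46.9, 161.1]
ee_rot: [0.999, 0.033, -0.001, -0.002]
force: [-4.5, -0.7, 8.0]
width: 22.6
```

```bash
python3 -c "
from h import *
err(tp(-137,0,165),0.07);tc()"
```

```text
t 13.8 pos [553.2 -46.9 161.1] err tool cm [-6.55 -0.27 -0.38] rot deg [-0.23  0.06 -0.2 ] F [-4.48 -0.68  7.98] M [ 0.01  0.46 -0.03] w 22.6
TCP tile [-71.5  -2.9 161.1] blade nominal [23.2 -3.3 -0.7]
```

Call:
{"fn": "servo_tool", "kwargs": {"increments": [0.6,0,0,0,0,0,-1,0.5,0,0.01,0,0,0,-1,0.3,0,0,0,0,0,-1,0.2,0,-0.4,0,0,0,-1,0,0,-0.8,0,0,0,-1,0,0,-0.8,0,0,0,-1,0,0,-0.5,0,0,0,-1,0,0,0,0,0,0,-1]}}

```text
time: 14.8
eef_pos: [571.5, -45.0, 187.2]
ee_rot: [0.999, 0.034, -0.001, -0.002]
force: [0.6, -0.5, -1.6]
width: 22.4
```

```bash
python3 -c "
from h import *
err(tp(-145,-50,185),0.07);tc()"
```

```text
t 14.8 pos [571.5 -45.  187.2] err tool cm [-9.18  4.78  0.22] rot deg [-0.22  0.1  -0.08] F [ 0.65 -0.45 -1.63] M [-0.01  0.12 -0.03] w 22.4
TCP tile [-53.1  -2.3 187.2] blade nominal [41.6 -2.4 25.3]
```

Call:
{"fn": "servo_tool", "kwargs": {"increments": [-1,0.5,0,0,0,0,-1,-1.1,0.6,0,0,0,0,-1,-1.1,0.6,0,0,0,0,-1,-1.1,0.6,0,0,0,0,-1,-1.1,0.6,0,0,0,0,-1,-1.1,0.6,0,0,0,0,-1,-1.1,0.6,0,0,0,0,-1,-1,0.6,0,0,0,0,-1,0,0,0,0,0,0,-1]}}

```text
time: 15.92
eef_pos: [480.8, -102.6, 187.0]
ee_rot: [0.999, 0.033, -0.002, -0.002]
force: [0.6, 0.8, -1.8]
width: 22.2
```

```bash
python3 -c "
from h import *
err(tp(-137,-50,165),0.07);tc()"
```

```text
t 15.925 pos [ 480.8 -102.6  187. ] err tool cm [ 1.07 -0.34  2.2 ] rot deg [-0.23  0.21 -0.25] F [ 0.57  0.8  -1.83] M [-0.02  0.13  0.02] w 22.2
TCP tile [-147.6  -53.4  187. ] blade nominal [-52.9 -53.8  25. ]
```

Call:
{"fn": "servo_tool", "kwargs": {"increments": [0.3,-0.1,0.8,0,0.2,-0.2,-1,0.3,-0.1,0.8,0,0,0,-1,0.3,0,0.5,0,0,0,-1,0,0,0,0,0,0,-1]}}

```text
time: 16.42
eef_pos: [492.0, -98.6, 164.0]
ee_rot: [0.999, 0.036, 0.0, -0.002]
force: [-1.0, -0.2, -1.9]
width: 22.2
```

```bash
python3 -c "
from h import *
err(tp(-137,-50,165),0.07);tc()"
```

```text
t 16.425 pos [492.  -98.6 164. ] err tool cm [-0.09 -0.02 -0.1 ] rot deg [-0.23 -0.06  0.12] F [-1.   -0.24 -1.93] M [-0.01  0.17 -0.02] w 22.2
TCP tile [-136.1  -50.2  164. ] blade nominal [-41.4 -50.    2.4]
```

Call:
{"fn": "servo_tool", "kwargs": {"increments": [0,0,0.15,0,0,0,-1,0.1,0,0.15,0,0,0,-1,0.5,0,0.07,0,0,0,-1,0.5,0,0.06,0,0,0,-1]}}

```text
time: 16.92
eef_pos: [503.5, -98.4, 160.4]
ee_rot: [0.999, 0.035, 0.001, -0.002]
force: [-2.9, 0.1, 2.7]
width: 22.6
```

```bash
python3 -c "
from h import *
err(tp(-137,-50,165),0.07);tc()"
```

```text
t 16.925 pos [503.5 -98.4 160.4] err tool cm [-1.23 -0.09 -0.46] rot deg [-0.22 -0.13  0.05] F [-2.89  0.11  2.74] M [-0.05  0.04 -0.01] w 22.6
TCP tile [-124.6  -50.8  160.4] blade nominal [-29.9 -50.7  -1.1]
```

Call:
{"fn": "servo_tool", "kwargs": {"increments": [0.3,0,0.06,0,0,0,-1,0.6,0,0.02,0,0,0,-1,0.6,0,0.02,0,0,0,-1,0.7,0,0.02,0,0,0,-1]}}

```text
time: 17.42
eef_pos: [526.6, -97.6, 160.2]
ee_rot: [0.999, 0.035, 0.001, -0.002]
force: [-4.1, -1.0, 6.4]
width: 22.1
```

```bash
python3 -c "
from h import *
err(tp(-137,-50,165),0.07);tc()"
```

```text
t 17.425 pos [526.6 -97.6 160.2] err tool cm [-3.55 -0.16 -0.49] rot deg [-0.22 -0.17 -0.03] F [-4.09 -1.02  6.43] M [-0.04  0.18  0.05] w 22.1
TCP tile [-101.5  -51.6  160.2] blade nominal [ -6.8 -51.7  -1.2]
```

Call:
{"fn": "servo_tool", "kwargs": {"increments": [0.7,0,0.01,0,0,0,-1,0.7,0,0.01,0,0,0,-1,0.7,0,0.01,0,0,0,-1,0.7,0,0.01,0,0,0,-1]}}

```text
time: 17.92
eef_pos: [555.0, -96.6, 160.9]
ee_rot: [0.999, 0.034, 0.0, -0.002]
force: [-4.8, -1.2, 7.3]
width: 22.4
```

```bash
python3 -c "
from h import *
err(tp(-137,-50,165),0.07);tc()"
```

```text
t 17.925 pos [555.  -96.6 160.9] err tool cm [-6.39 -0.25 -0.41] rot deg [-0.27 -0.05 -0.09] F [-4.76 -1.22  7.26] M [-0.05  0.38  0.  ] w 22.4
TCP tile [-73.1 -52.6 160.9] blade nominal [ 21.6 -52.8  -0.7]
```

Call:
{"fn": "servo_tool", "kwargs": {"increments": [0.6,0,0,0,0,0,-1,0.6,0,0.01,0,0,0,-1,0.3,0,0,0,0,0,-1,0.2,0,-0.4,0,0,0,-1,0,0,-0.8,0,0,0,-1,0,0,-0.8,0,0,0,-1,0,0,-0.8,0,0,0,-1,0,0,0,0,0,0,-1]}}

```text
time: 18.92
eef_pos: [574.0, -94.5, 190.1]
ee_rot: [0.999, 0.035, -0.001, -0.002]
force: [0.1, -0.1, -1.0]
width: 22.3
```

```bash
python3 -c "
from h import *
import cv2
tc(); cv2.imwrite('pics/w6.png',optics.snapshot('wrist')[:,:,::-1])
P=[446,302,192]
err(P,0.17)
plan(P,.17,18,-1)"
```

```text
TCP tile [-54.  -51.8 190.1] blade nominal [ 40.7 -51.7  28.4]
t 18.975 pos [573.7 -94.3 189.8] err tool cm [ -9.94 -40.44   0.  ] rot deg [-0.3   0.08 -5.69] F [ 0.06  0.25 -2.03] M [-0.01  0.13  0.04] w 22.0
-0.55, -2.25, 0.00, -0.0, 0.0, -0.3, -1,
-0.54, -2.25, -0.00, -0.0, 0.0, -0.3, -1,
-0.53, -2.25, -0.00, -0.0, 0.0, -0.3, -1,
-0.51, -2.26, -0.00, -0.0, 0.0, -0.3, -1,
-0.50, -2.26, -0.00, -0.0, 0.0, -0.3, -1,
-0.49, -2.26, -0.00, -0.0, 0.0, -0.3, -1,
-0.48, -2.26, -0.00, -0.0, 0.0, -0.3, -1,
-0.46, -2.27, -0.00, -0.0, 0.0, -0.3, -1,
-0.45, -2.27, -0.01, -0.0, 0.0, -0.3, -1,
-0.44, -2.27, -0.01, -0.0, 0.0, -0.3, -1,
-0.43, -2.27, -0.01, -0.0, 0.0, -0.3, -1,
-0.41, -2.28, -0.01, -0.0, 0.0, -0.3, -1,
-0.40, -2.28, -0.01, -0.0, 0.0, -0.3, -1,
-0.39, -2.28, -0.01, -0.0, 0.0, -0.3, -1,
-0.38, -2.28, -0.01, -0.0, 0.0, -0.3, -1,
-0.36, -2.28, -0.01, -0.0, 0.0, -0.3, -1,
-0.35, -2.29, -0.01, -0.0, 0.0, -0.3, -1,
-0.34, -2.29, -0.01, -0.0, 0.0, -0.3, -1,
```

View pics/w6.png

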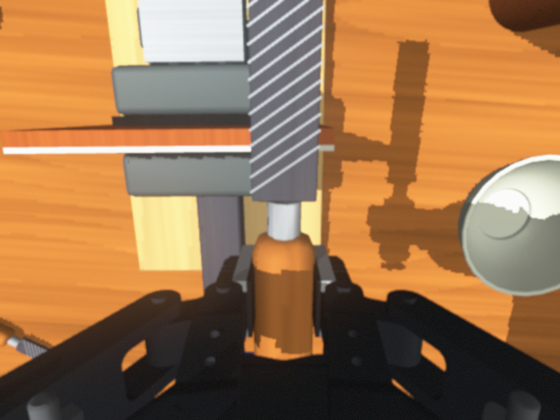

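The file hasn't slipped: blade rear is still at (284,200), lifted clear of the tile. Returning to the cradle.

Call:
{"fn": "servo_tool", "kwargs": {"increments": [-1,-1.0,0,0,0,0,-1,-1.5,-2,0,0,0,0,-1,-1.5,-2.5,0,0,0,0,-1,-1.5,-2.5,0,0,0,0,-1,-1.5,-2.5,0,0,0,-0.5,-1,-1,-2.5,0,0,0,-0.5,-1,-0.5,-2.5,0,0,0,-0.5,-1,0,-2.5,0,0,0,-0.5,-1,0,-2.5,0,0,0,-0.5,-1,0,-2.5,0,0,0,-0.5,-1]}}

```text
time: 20.23
eef_pos: [453.9, 137.3, 189.3]
ee_rot: [0.998, 0.061, -0.007, -0.005]
force: [0.1, 1.0, -1.8]
width: 22.0
```

```bash
python3 -c "
from h import *
P=[446,302,192]
err(P,0.17)
plan(P,.17,8,-1)"
```

```text
t 20.225 pos [453.9 137.3 189.3] err tool cm [  1.23 -16.44  -0.12] rot deg [-0.6   0.8  -2.73] F [ 0.13  1.05 -1.76] M [-0.06  0.08 -0.01] w 22.0
0.15, -2.06, -0.02, -0.1, 0.1, -0.3, -1,
0.17, -2.05, -0.02, -0.1, 0.1, -0.3, -1,
0.18, -2.05, -0.02, -0.1, 0.1, -0.3, -1,
0.19, -2.05, -0.02, -0.1, 0.1, -0.3, -1,
0.20, -2.05, -0.02, -0.1, 0.1, -0.3, -1,
0.21, -2.05, -0.03, -0.1, 0.1, -0.3, -1,
0.23, -2.05, -0.03, -0.1, 0.1, -0.3, -1,
0.24, -2.05, -0.03, -0.1, 0.1, -0.3, -1,
```

Call:
{"fn": "servo_tool", "kwargs": {"increments": [0.2,-2,0,-0.1,0.1,-0.3,-1,0.2,-2,0,-0.1,0.1,-0.3,-1,0.2,-2,0,-0.1,0.1,-0.3,-1,0.2,-2,0,-0.1,0.1,-0.3,-1,0.2,-2,0,-0.1,0.1,-0.3,-1,0.2,-2,0,-0.1,0.1,-0.3,-1,0.2,-2,0,-0.1,0.1,-0.3,-1,0.2,-1,0,-0.1,0.1,-0.3,-1,0,0,0,0,0,0,-1]}}

```text
time: 21.35
eef_pos: [439.2, 297.7, 188.3]
ee_rot: [0.996, 0.086, -0.004, 0.001]
force: [0.5, -0.0, -1.4]
width: 22.2
```

```bash
python3 -c "
from h import *
err([448.4,302.9,70],0.17)"
```

```text
t 21.35 pos [439.2 297.7 188.3] err tool cm [ 1.1  -0.38 11.82] rot deg [0.13 0.49 0.14] F [ 0.48 -0.01 -1.42] M [-0.01  0.13 -0.03] w 22.2
```

Call:
{"fn": "servo_tool", "kwargs": {"increments": [0.4,-0.2,1,0.1,0.4,0.1,-1,0.4,-0.1,2,0,0,0,-1,0.3,0,2,0,0,0,-1,0,0,2,0,0,0,-1,0,0,2,0,0,0,-1,0,0,1,0,0,0,-1,0,0,0,0,0,0,-1]}}

```text
time: 22.22
eef_pos: [450.9, 296.7, 79.1]
ee_rot: [0.997, 0.081, -0.002, 0.003]
force: [0.8, -0.4, -2.4]
width: 22.4
```

```bash
python3 -c "
from h import *
import cv2
cv2.imwrite('pics/w7.png',optics.snapshot('wrist')[:,:,::-1])
err([448.4,302.9,46.7],0.17)"
```

```text
t 22.275 pos [451.2 296.8  79.6] err tool cm [-0.16 -0.66  3.29] rot deg [ 0.27  0.23 -0.46] F [-0.42 -0.94 -1.1 ] M [ 0.    0.13 -0.03] w 22.5
```

View pics/w7.png

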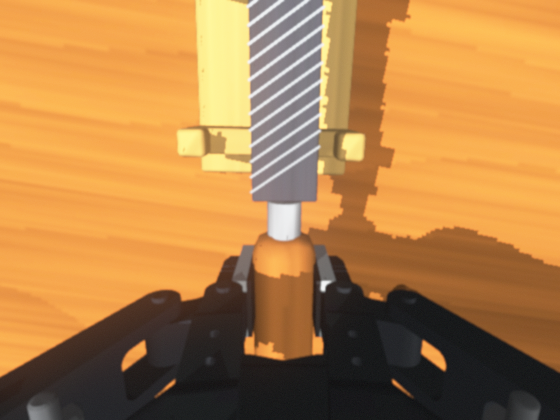

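Call:
{"fn": "servo_tool", "kwargs": {"increments": [-0.1,-0.3,0.6,0.2,0.2,-0.4,-1,0,-0.3,0.8,0,0,0,-1,0,0,0.8,0,0,0,-1,0,0,0.4,0,0,0,-1,0,0,0,0,0,0,-1]}}

```text
time: 22.9
eef_pos: [449.9, 304.0, 53.1]
ee_rot: [0.996, 0.085, 0.001, -0.0]
force: [-0.4, 0.3, -2.0]
width: 22.3
```

```bash
python3 -c "
from h import *
err([448.4,302.9,46.7],0.17)"
```

```text
t 22.9 pos [449.9 304.   53.1] err tool cm [-0.17  0.08  0.64] rot deg [-0.03 -0.14  0.01] F [-0.38  0.29 -2.03] M [-0.05  0.12 -0.05] w 22.3
```

Call:
{"fn": "servo_tool", "kwargs": {"increments": [-0.1,0.1,0.3,0,0,0,-1,0,0,0.2,0,0,0,-1,0,0,0.15,0,0,0,-1,0,0,0,0,0,0,-1]}}

```text
time: 23.4
eef_pos: [449.4, 302.7, 46.7]
ee_rot: [0.996, 0.085, 0.002, -0.001]
force: [-0.2, -0.2, -1.8]
width: 22.3
```

```bash
python3 -c "
from h import *
err([448.4,302.9,46.7],0.17)"
```

```text
t 23.4 pos [449.4 302.7  46.7] err tool cm [-0.1  -0.03 -0.  ] rot deg [-0.05 -0.19 -0.01] F [-0.19 -0.21 -1.76] M [-0.05  0.18 -0.  ] w 22.3
```

Call:
{"fn": "servo_tool", "kwargs": {"increments": [0,0,0.08,0,0,0,-1,0,0,0.05,0,0,0,-1]}}

```text
time: 23.65
eef_pos: [449.5, 302.7, 46.4]
ee_rot: [0.996, 0.085, 0.002, -0.001]
force: [-0.9, -0.6, 5.2]
width: 22.1
```

```bash
python3 -c "
from h import *
err([448.4,302.9,46.7],0.17)"
```

```text
t 23.65 pos [449.5 302.7  46.4] err tool cm [-0.1  -0.04 -0.03] rot deg [-0.11 -0.21 -0.03] F [-0.85 -0.61  5.18] M [-0.05  0.22  0.05] w 22.1
```

Call:
{"fn": "servo_tool", "kwargs": {"increments": [0,0,0.03,0,0,0,-1,0,0,0.03,0,0,0,-1,0,0,0.02,0,0,0,-1]}}

```text
time: 24.02
eef_pos: [449.4, 302.8, 46.4]
ee_rot: [0.996, 0.085, 0.002, -0.002]
force: [-1.7, 0.4, 4.6]
width: 22.5
```

```bash
python3 -c "
from h import *
import cv2
cv2.imwrite('pics/w8.png',optics.snapshot('wrist')[:,:,::-1])
cv2.imwrite('pics/s8.png',optics.snapshot('scene')[150:270,340:460,::-1].repeat(5,0).repeat(5,1))
err([448.4,302.9,46.7],0.17)"
```

```text
t 24.125 pos [449.4 302.8  46.4] err tool cm [-0.1  -0.03 -0.03] rot deg [-0.16 -0.23 -0.04] F [-1.42  0.28  5.01] M [-0.11  0.22  0.03] w 22.0
```

View pics/w8.png

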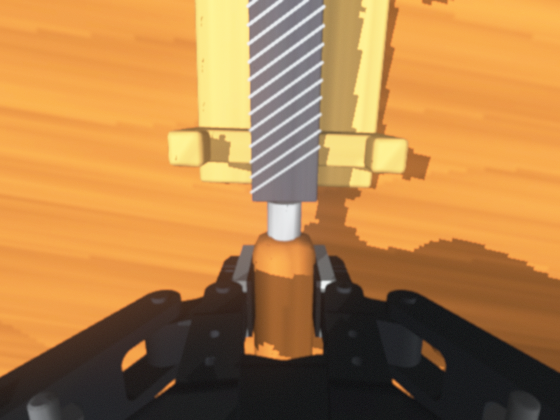

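View pics/s8.png

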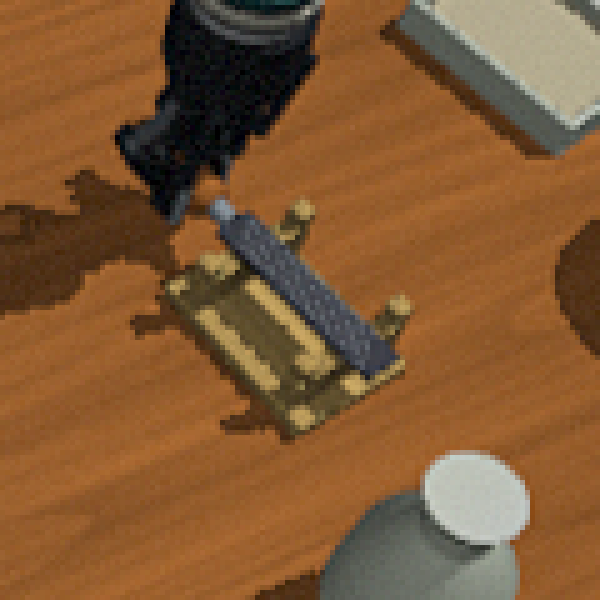

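The file sits on both bars between the lips as before. Releasing now.

Call:
{"fn": "servo_tool", "kwargs": {"increments": [0,0,0,0,0,0,-1,0,0,0,0,0,0,-0.2,0,0,0,0,0,0,0.5,0,0,0,0,0,0,1,0,0,0,0,0,0,1,0,0,0,0,0,0,1,0,0,0,0,0,0,1], "grip_force": 20}}

```text
time: 25.0
eef_pos: [450.8, 303.1, 45.7]
ee_rot: [0.996, 0.085, 0.003, -0.001]
force: [-0.1, 0.0, 0.1]
width: 85.3
```

Call:
{"fn": "servo_tool", "kwargs": {"increments": [0,0,-0.5,0,0,0,1,0,0,-1,0,0,0,1,0,0,-2,0,0,0,1,0,0,-2.5,0,0,0,1,0,0,-2.5,0,0,0,1,0,0,-2,0,0,0,1,0,0,-1,0,0,0,1,0,0,0,0,0,0,1,0,0,0,0,0,0,1]}}

```text
time: 26.12
eef_pos: [449.4, 302.4, 167.5]
ee_rot: [0.996, 0.084, 0.003, -0.002]
force: [0.1, -0.1, -0.4]
width: 85.4
```

```bash
python3 -c "
from h import *
import cv2
err([448.4,302.9,46.7],0.17)
cv2.imwrite('pics/w9.png',optics.snapshot('wrist')[:,:,::-1])
cv2.imwrite('pics/s9.png',optics.snapshot('scene')[:,:,::-1])
"
```

```text
t 26.125 pos [449.4 302.4 167.5] err tool cm [-0.17 -0.03 12.07] rot deg [-0.18 -0.38 -0.07] F [ 0.05 -0.09 -0.36] M [-0.03  0.01  0.01] w 85.4
```

View pics/w9.png

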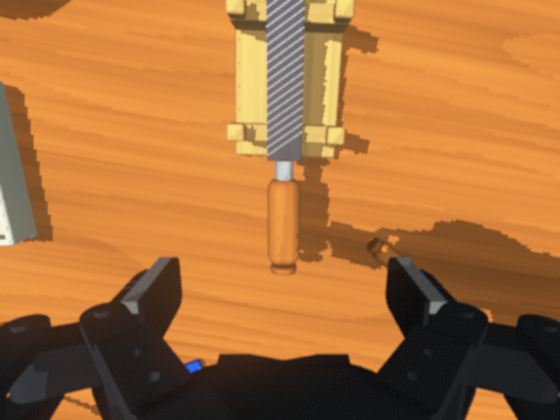

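View pics/s9.png

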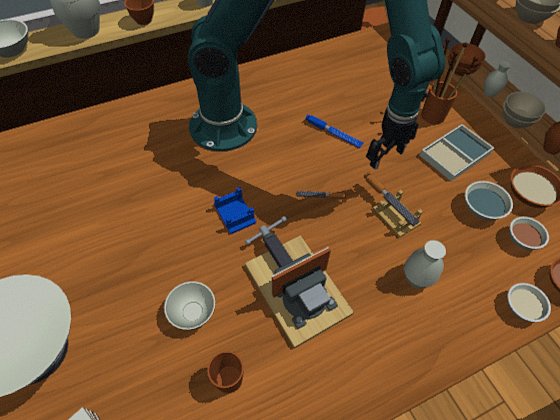

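```bash
python3 -c "
from h import *
a=wray((284,160),46);b=wray((285.5,131),54);c=wray((290,10),54)
print(a.round(1),b.round(1),c.round(1), np.linalg.norm((a-b)[:2]), 'rear bar exp 22 ahead of blade rear')
from rig import close_job
print(close_job())"
```

```text
[483.1 308.6  46. ] [503.4 311.   54. ] [575.9 320.7  54. ] 20.453580496947616 rear bar exp 22 ahead of blade rear
the job is handed in; nothing more can be done
None
```

The file is back on its cradle and released after three forward strokes on the tile edge. The job was handed in at about 26 s of the 58 s allowed, with no verdict returned.

- **Strokes:** They ran in order at about +50, −2 and −52 mm along the edge. Blade middle travelled from about −40 to beyond +35 mm each time. Net force readings imply about 5–10 N normal on the tile and 3–5.5 N forward push. The file was lifted about 25 mm clear before each draw back.
- **Tile give:** I had no direct reading of the tile's movement. By the push force it gave about 2–3.5 mm forward. I saw no backward drag.
- **Return:** The file was pressed on the bars with about 7 N while still held, then let go. The last wrist picture shows it centred between the lips. The blade's rear end is 20.5 mm behind the rear bar, where 22 mm is nominal, and within about 1 mm of where it was before the grasp.
- **Other objects:** The bowl, beaker, vase and blue look-alikes appear unmoved in the last scene picture. The gripper is about 120 mm above the file with no force reading.
- **Disagreements:** The cameras differed by up to about 4 mm on file and tile positions, which stayed well inside the tolerances. The handle read 22 mm between the pads instead of the stated 24 mm.

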